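# Tip two cartons back to find the release stamp and push that one to the dispatch rail

### The arm

A 6-joint arm with a two-finger parallel gripper is mounted at the origin on the work surface; the furniture and walls round the work are solid. World frame = base frame: x ahead of the robot, y to its left, z up, the work surface at z = 0. Lengths are in m, angles in rad, forces in N, time in s.
With the tool pointing down it reaches from about 0.425 to 1.125 m from the base axis. Payload 14.9 kg.
Tool frame: the origin (TCP) lies midway between the tips of the shut fingers; the grasp point (between the pads) lies 19 mm behind it (robot.hold_point_z is the distance from the TCP to the grasp point, in m); z points along the fingers, y is the line along which they close (so a half turn about z gives the same grasp; the last joint's range is limited). The gripper opens to 91 mm and grips with 3 to 60 N. Pads are 32 mm wide; open, the fingers measure 118 mm over their backs; the gripper's body (76 mm by 178 mm) begins 60 mm behind the grasp point.
Start: joints at [-0.033, 0.379, 1.734, -0, 1.028, -0.033], TCP at [0.7, -0, 0.214] pointing down, gripper open.
Joint ranges: [-2.77, 2.77], [-0.74, 2.19], [0, 2.66], [-1.06, 4.2], [0.31, 2.87], [-3.08, 3.08]. Speed limits (rad/s): [1.89, 1.89, 2.39, 3.14, 3.14, 3.14].

### API

Orientations are given as a 3x3 rotation matrix whose columns are the frame's x, y, z axes.
In Python, from plant import robot gives the robot as it stands.
- The arm moves only by the tool servo_tool, never from a script. Its arguments are lists of equal length, an entry for each row: "dp": the shift along the world's x, y, z in mm, a list of three; "rotation": the turn, a rotation vector about the world's x, y, z in rad, a list of three; "grip": the gripper's target within -1 to 1 (shut at 1, half-way at 0, fully open at -1). In form: {"dp": [[tx, ty, tz], ...], "rotation": [[rx, ry, rz], ...], "grip": [grip, ...]}. A call has 1 to 20 rows; each row shifts and turns the commanded pose from where the row before left it; what a row does not reach is not made up. A row lasts 1/10 s, in which the tool goes at most 50 mm and 8.59 degrees, less where a joint would pass 70% of its speed; a pose out of reach is approached as far as the arm can. A call is refused whole if a number of a shift passes 50 or a number of a turn 0.15, either way. A call with a gripper value outside its range is refused whole. The fingers move at their own pace and stop on an object; the grip force is fixed at half the most. Time passes only in rows, so rows that do not move let the fingers close. It gives the time, the measured TCP pose, the force, the opening and the grip force at its end, in the units of the state.
- robot.sense(): the state, without advancing time (a new reading comes with each control period).
- robot.capture(name): name is "scene" or "side" or "wrist"; returns (picture, depth): 480x640x3 uint8, blue, green, red; 480x640 float32, m along the optical axis (not along the pixel's ray), 0 where there is no reading.
- robot.calibration(name): a dict with "intrinsics" (3x3 intrinsics, pixels), "origin" and "attitude" of the camera in the world; the wrist camera has in their place "mount" (4x4, takes a point from camera to tool coordinates, whose origin is the TCP and whose axes are the flange's). Camera axes: x right, y up, looking along -z (the intrinsics and any distortion apply to the point x, -y, -z); pixel columns grow to the right and rows downward; lengths in m; the calibration is good to about 2 mm. A picture is of the moment at which its call begins: read the wrist's pose just before it. calibration takes no time and is no camera call.
- robot.close_job(): hands the job in; it is judged then, once.
The state is a dict: "clock": time; "joints": joint angles; "joint_vel": joint speeds; "joint_efforts": joint torques, N m; "ee_pos": TCP position; "tool_rot": TCP orientation; "wrist_force": force on the tool from outside, world axes, zero at the start; "moment": the same for the moment, N m; "opening": opening from 0.0 (shut) to 1.0 (fully open); "grasp_force": force on a finger pad.
Only numpy, scipy, OpenCV 4.12 (cv2) and the standard library are available. Lean on these libraries where they do the work, as an engineer would, in place of code of your own. Each camera call takes 0.05 s, during which the arm holds its last target. There are 200 camera calls.

### The job

One of the two identical small cartons in front of the steel dispatch plate has a round stamp on its underside. Pushing with the fingers only, never pinching or lifting, tip each carton back over the front edge of the plate until it lies there on its far side with its underside facing the robot, and leave both near that edge until both are down. Then push the one with the stamp across the plate, stamp still facing the robot, until it is flat against the rail along the back; leave the other lying tipped near the front edge and do not disturb the other things.

Things in the scene. Friction and masses are not known exactly. Their poses are not given: they have to be found in the camera images.
- plate: Steel plate, fixed on the bench: 140 mm deep (x), 400 wide (y), 8 thick. Origin: centre of its underside; x away from the robot, y left, z up. Front edge (8 mm kerb) at x = -70 mm; front face of the rail at x = +55, its top 38 above the bench. A carton pushed high on its near side tips over the kerb; raise the finger along the arc as that side rises (a level push jams). Balance: 49 degrees.
- stamped_carton: Carton with a stamp (black ring 40 mm across, tick inside) underneath. Pale printed cardboard, 0.2 kg, 50 mm deep (x), 70 wide (y), 60 high (z) as it stands at the start on the bench before the plate. Origin: centre of its underside; z out of its top, x away from the robot. Tipped back, z points away from the robot, x down, and the origin is 25 mm above the plate's top.
- plain_carton: Carton with no stamp, else the same; left or right varies. Pale printed cardboard, 0.2 kg, 50 mm deep (x), 70 wide (y), 60 high (z) as it stands at the start on the bench before the plate. Origin: centre of its underside; z out of its top, x away from the robot. Tipped back, z points away from the robot, x down, and the origin is 25 mm above the plate's top.
- timer: Bystander: white count-down timer, 58 x 68 x 20 mm, lying on the bench at the right. Origin: centre of its underside.
- tape: Bystander: roll of pale marking tape, 67 mm across, 19 mm high, lying on the bench at the left. Origin: centre of its underside.
- tube: Bystander: capped tube, 35 mm across, 111 mm high, standing beyond the plate on the right. Origin: centre of its underside.
- marker: Bystander: marker pen, 140 mm long and 13 mm thick, lying beyond the plate. Origin: centre of its underside.
There are look-alikes about, which are no part of the job. What is shaped like the plain_carton but red or turquoise is not meant. Leave any purple look-alike of the stamped_carton alone.

How it is judged:
On the way:
1. both cartons lie tipped back on the front part of the plate, undersides facing the robot (angle between stamped_carton's own z axis and vertical between 1.46 and 1.68 rad and angle between each of stamped_carton, plain_carton's own x axis and vertical above 3 rad and y of stamped_carton in the frame of plate between -0.19 and 0.19 m and z of stamped_carton in the frame of plate between 0.028 and 0.04 m and angle between plain_carton's own z axis and vertical between 1.46 and 1.68 rad and y of plain_carton in the frame of plate between -0.19 and 0.19 m and z of plain_carton in the frame of plate between 0.028 and 0.04 m and x of stamped_carton in the frame of plate between -0.12 and -0.035 m and x of plain_carton in the frame of plate between -0.12 and -0.035 m), for 0.3 s.
At the end, for the whole second after the job is handed in: The stamped carton lies on its far side on the plate, underside facing the robot, within 7 mm of the rail and parallel to it within 0.09 rad; the other also lies on its far side on the plate, at least 30 mm short of the rail; both are at rest (angle between stamped_carton's own z axis and vertical between 1.46 and 1.68 rad and angle between each of stamped_carton, plain_carton's own x axis and vertical above 3 rad and y of stamped_carton in the frame of plate between -0.19 and 0.19 m and z of stamped_carton in the frame of plate between 0.028 and 0.04 m and angle between plain_carton's own z axis and vertical between 1.46 and 1.68 rad and y of plain_carton in the frame of plate between -0.19 and 0.19 m and z of plain_carton in the frame of plate between 0.028 and 0.04 m and linear speed of each of stamped_carton, plain_carton below 0.02 m/s and angular speed of each of stamped_carton, plain_carton below 0.1 rad/s and x of plain_carton in the frame of plate between -0.12 and -0.035 m and x of stamped_carton in the frame of plate above -0.012 m and angle between the z axis of stamped_carton and the x axis of plate, either way round below 0.09 rad); the robot touches nothing.
It fails at once if a carton is lifted or carried clear of what it stands on (by over about 12 mm) ((height (world z) of stamped_carton above 0.046 m or (height (world z) of stamped_carton above 0.016 m and angle between stamped_carton's own z axis and vertical below 0.15 rad)) or (height (world z) of plain_carton above 0.046 m or (height (world z) of plain_carton above 0.016 m and angle between plain_carton's own z axis and vertical below 0.15 rad))).
It fails at once if the carton without a stamp is pushed to the rail (x of plain_carton in the frame of plate above -0.03 m and y of plain_carton in the frame of plate between -0.25 and 0.25 m).
It fails at once if a bystander is moved more than 20 mm (distance of any of timer, tape, tube, marker from where it was at the start of the episode above 0.02 m).
It also fails if it takes over 51 s, if anything falls off the work surface, if the arm or the gripper's body presses on something with over 40 N, if the wrist force passes 120 N, or if a joint passes its speed limit or range.

## Working session

There is one attempt and no reset: what is moved stays moved. The work goes in short steps, Python scripts to look and compute and a tool call to move; the robot and the scene stay as the last step left them, time stands still between calls to the robot, and variables do not carry over. Pictures are saved under pics/ and viewed, at most 10 in all, crops included, and the job is handed in when it is done.

Besides the shell and the picture viewer there is one more tool, called after "Emit:" as name(argument=value, ...) on one line, values as JSON. servo_tool: Moves the arm, as the interface text tells. Its arguments: {"type":"object","properties":{"dp":{"type":"array"},"rotation":{"type":"array"},"grip":{"type":"array"}},"required":["dp","rotation","grip"]}

```bash
mkdir -p pics; cat > h.py <<'E'
import numpy as np, cv2
from plant import robot
def snap(n):
    s=robot.sense(); im,d=robot.capture(n); c=robot.calibration(n)
    K=np.array(c["intrinsics"])
    if "origin" in c: R=np.array(c["attitude"]);o=np.array(c["origin"])
    else:
        M=np.array(c["mount"]);T=np.array(s["tool_rot"]);R=T@M[:3,:3];o=T@M[:3,3]+np.array(s["ee_pos"])
    return im,d,K,R,o
def pts(d,K,R,o):
    v,u=np.mgrid[:480,:640]; x=(u-K[0,2])/K[0,0]*d; y=(v-K[1,2])/K[1,1]*d
    return np.stack([x,-y,-d],-1)@R.T+o
E
python3 - <<'E'
from h import *
for n in ("scene","side","wrist"):
    im,d,K,R,o=snap(n); cv2.imwrite(f"pics/{n}0.png",im); np.savez(f"{n}0.npz",im=im,d=d,K=K,R=R,o=o)
    c=robot.calibration(n); print(n,o.round(3),{k:c[k] for k in c if k not in("origin","attitude","mount")}, R.round(2).tolist())
s=robot.sense();print(s["clock"],s["tool_rot"],s["ee_pos"])
E
```

```text
scene [0.045 0.824 0.509] {'intrinsics': array([[519.01788115,   0.        , 315.3135027 ],
       [  0.        , 519.01788115, 241.11318561],
       [  0.        ,   0.        ,   1.        ]])} [[-0.83, 0.25, -0.49], [-0.55, -0.38, 0.74], [0.0, 0.89, 0.45]]
side [0.41  1.04  0.572] {'intrinsics': array([[505.10391177,   0.        , 310.9009945 ],
       [  0.        , 505.10391177, 231.41959329],
       [  0.        ,   0.        ,   1.        ]])} [[-0.99, 0.07, -0.13], [-0.14, -0.47, 0.87], [0.0, 0.88, 0.47]]
wrist [0.7   0.074 0.384] {'intrinsics': array([[341.84532112,   0.        , 318.20134208],
       [  0.        , 341.84532112, 241.88157682],
       [  0.        ,   0.        ,   1.        ]])} [[1.0, -0.0, 0.0], [0.0, 0.97, 0.26], [-0.0, -0.26, 0.97]]
0.15 [[ 9.33604335e-06  9.99999639e-01 -8.49710665e-04]
 [ 1.00000000e+00 -9.34164235e-06 -6.58532769e-06]
 [-6.59326301e-06 -8.49710603e-04 -9.99999639e-01]] [ 6.99705422e-01 -1.39045662e-05  2.13422016e-01]
```

View pics/scene0.png

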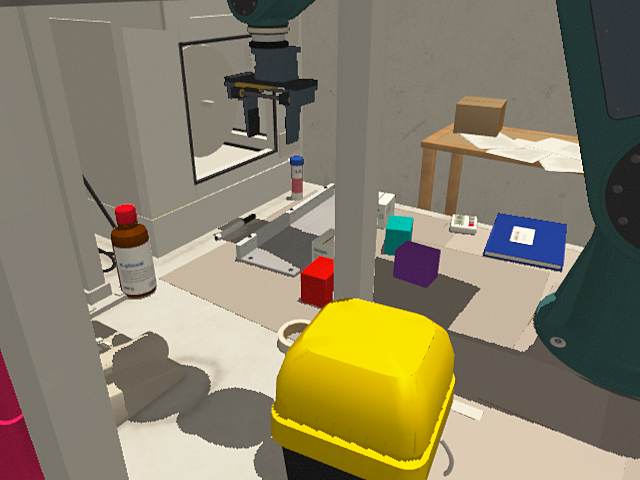

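View pics/wrist0.png

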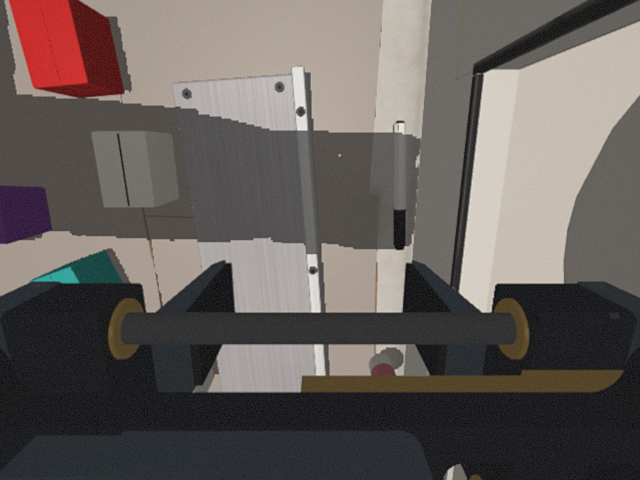

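The scene view shows a red box (320,282), a turquoise one (398,233) and a purple one (416,262), which are all look-alikes. The pale cartons are at (325,245) and (385,205). In the wrist view the left carton is at (135,170), and the right one is hidden near (210,380).

View pics/side0.png

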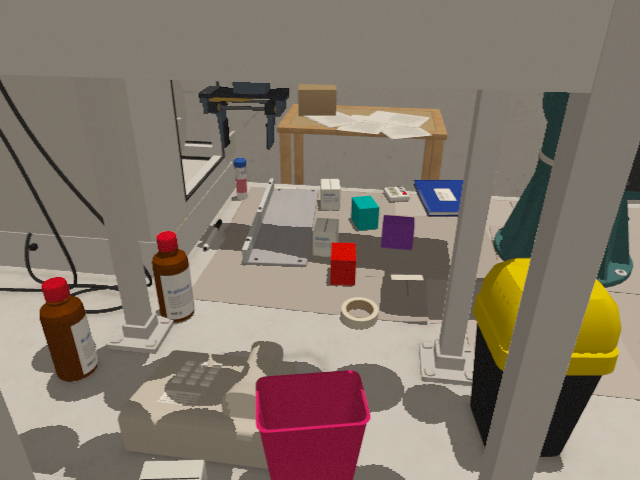

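```bash
python3 - <<'E'
from h import *
for n in ("scene","side","wrist"):
    z=np.load(n+"0.npz"); P=pts(z["d"],z["K"],z["R"],z["o"]); ok=z["d"]>0; im=z["im"].astype(int)
    sat=im.max(-1)-im.min(-1)
    m=ok&(P[...,0]>.4)&(P[...,0]<.9)&(abs(P[...,1])<.4)&(P[...,2]>.035)&(P[...,2]<.075)
    k,l,st,c=cv2.connectedComponentsWithStats((m).astype(np.uint8))
    for i in range(1,k):
        if st[i,4]<60: continue
        q=P[l==i]; top=q[abs(q[:,2]-np.percentile(q[:,2],90))<.006]
        print(n,st[i].tolist(),"col",im[l==i].mean(0).round(),"min",q.min(0).round(3),"max",q.max(0).round(3),"rect",[np.round(a,3) for a in cv2.minAreaRect(top[:,:2].astype(np.float32))])
    if n=="wrist":
        for u,v in [(175,83),(187,94),(279,87),(293,68),(303,68),(313,270),(325,370),(206,262),(190,180),(280,180)]:
            print(u,v,P[v,u].round(3))
E
```

```text
scene [147, 168, 156, 81, 2612] col [123. 135. 143.] min [ 0.759 -0.205  0.035] max [0.825 0.247 0.075] rect [array([0.792, 0.024]), array([0.446, 0.047]), np.float64(87.538)]
scene [236, 183, 99, 65, 479] col [153. 163. 164.] min [ 0.671 -0.249  0.035] max [0.709 0.151 0.043] rect [array([ 0.69 , -0.049]), array([0.016, 0.401]), np.float64(3.552)]
scene [378, 192, 18, 24, 312] col [170. 184. 186.] min [ 0.502 -0.219  0.035] max [ 0.552 -0.143  0.063] rect [array([ 0.523, -0.179]), array([0.039, 0.074]), np.float64(14.832)]
scene [385, 215, 29, 28, 636] col [134. 146.   5.] min [ 0.402 -0.121  0.035] max [ 0.471 -0.036  0.063] rect [array([ 0.436, -0.079]), array([0.05 , 0.073]), np.float64(19.655)]
scene [301, 229, 34, 65, 1422] col [ 45.  54. 164.] min [0.439 0.022 0.035] max [0.542 0.202 0.064] rect [array([0.498, 0.115]), array([0.055, 0.198]), np.float64(24.934)]
scene [115, 253, 40, 31, 747] col [121. 129. 133.] min [0.724 0.307 0.035] max [0.777 0.364 0.075] rect [array([0.744, 0.342]), array([0.061, 0.029]), np.float64(51.318)]
scene [90, 262, 15, 25, 238] col [115. 127. 132.
[... 2478 characters left out ...]
rray([ 0.702, -0.16 ]), array([0.012, 0.041]), np.float64(3.762)]
wrist [409, 344, 13, 31, 304] col [102. 106. 109.] min [ 0.806 -0.18   0.035] max [ 0.807 -0.134  0.075] rect [array([ 0.807, -0.147]), array([0.001, 0.025]), np.float64(0.741)]
wrist [193, 384, 13, 8, 73] col [91. 97. 99.] min [ 0.561 -0.205  0.035] max [ 0.565 -0.184  0.06 ] rect [array([ 0.562, -0.188]), array([0.002, 0.008]), np.float64(8.677)]
175 83 [0.554 0.139 0.007]
187 94 [0.566 0.129 0.009]
279 87 [0.66  0.135 0.008]
293 68 [0.677 0.147 0.037]
303 68 [0.686 0.147 0.036]
313 270 [ 0.695 -0.049  0.042]
325 370 [ 0.708 -0.176  0.036]
206 262 [ 0.57  -0.052  0.008]
190 180 [0.561 0.042 0.009]
280 180 [0.658 0.042 0.008]
```

The side view shows the left pale carton at (326,237) and the right one at (330,194). Red (343,264), turquoise (365,213) and purple (397,232) are look-alikes. Next I turn the gripper so the fingers line up along the plate and half-open makes a wide pusher, with the camera on the far side. Then I look at the right carton.

Emit:
servo_tool(dp=[[-24,-18,-1],[-24,-18,-1],[-24,-18,-1],[-24,-18,-1],[-24,-18,-1],[-24,-18,-1],[-24,-18,-1],[-24,-18,-1],[-24,-18,-1],[-24,-18,-1],[0,0,0]], rotation=[[0,0,-0.15],[0,0,-0.15],[0,0,-0.15],[0,0,-0.15],[0,0,-0.15],[0,0,-0.15],[0,0,-0.15],[0,0,-0.15],[0,0,-0.15],[0,0,-0.15],[0,0,0]], grip=[0.2,0.2,0.2,0.2,0.2,0.2,0.2,0.2,0.2,0.2,0.2])

```text
clock: 1.25
ee_pos: [0.4577, -0.181, 0.2036]
tool_rot: [[0.998, 0.064, -0.001], [0.064, -0.998, 0.0], [-0.001, -0.0, -1.0]]
wrist_force: [0.3, -0.4, -1.1]
opening: 0.401
grasp_force: 0.0
```

```bash
python3 - <<'E'
from h import *
im,d,K,R,o=snap("wrist"); cv2.imwrite("pics/w1.png",im); P=pts(d,K,R,o)
s=robot.sense(); print(s["joints"],s["opening"],s["wrist_force"])
m=(d>0)&(P[...,2]>.035)&(P[...,2]<.075)
k,l,st,c=cv2.connectedComponentsWithStats(m.astype(np.uint8))
for i in range(1,k):
    if st[i,4]<150: continue
    q=P[l==i]; print(st[i].tolist(),im[l==i].mean(0).round(),q.min(0).round(3),q.max(0).round(3),[np.round(a,3) for a in cv2.minAreaRect(q[q[:,2]>.05][:,:2].astype(np.float32))] if (q[:,2]>.05).sum()>9 else "")
m2=(d>0)&(P[...,2]>.005)&(P[...,2]<.012)&(P[...,0]>.53)&(P[...,0]<.62)
for y in np.arange(-.24,.02,.02):
    q=P[m2&(abs(P[...,1]-y)<.004)]
    if len(q): print(round(y,2),q[:,0].min().round(4))
E
```

```text
[-4.22034802e-01  6.22808826e-02  2.15140516e+00  2.09674418e-05
  9.28075364e-01  1.07967609e+00] 0.39467499875000744 [-0.04315346 -0.19848934  0.25623402]
[282, 112, 83, 66, 4607] [133. 141. 144.] [ 0.505 -0.218  0.053] [ 0.565 -0.142  0.063] [array([ 0.535, -0.18 ]), array([0.05 , 0.071]), np.float64(8.765)]
[14, 115, 102, 63, 5448] [197. 207. 210.] [0.493 0.019 0.035] [0.544 0.091 0.063] [array([0.519, 0.055]), array([0.05 , 0.072]), np.float64(0.498)]
[0, 164, 15, 53, 435] [ 28.  29. 104.] [0.449 0.125 0.035] [0.498 0.131 0.051] 
[170, 204, 90, 71, 4127] [84. 87. 32.] [ 0.405 -0.121  0.035] [ 0.474 -0.04   0.063] [array([ 0.439, -0.08 ]), array([0.051, 0.071]), np.float64(19.698)]
[98, 270, 62, 42, 1934] [110.  50.  93.] [ 0.36  -0.017  0.035] [0.397 0.035 0.062] [array([0.378, 0.009]), array([0.05 , 0.037]), np.float64(87.471)]
-0.24 0.5756
-0.22 0.5744
-0.2 0.5731
-0.18 0.5718
-0.16 0.5699
-0.14 0.5685
-0.12 0.5672
-0.1 0.5658
-0.08 0.5644
-0.06 0.5632
-0.04 0.5619
-0.02 0.5607
-0.0 0.5593
```

View pics/w1.png

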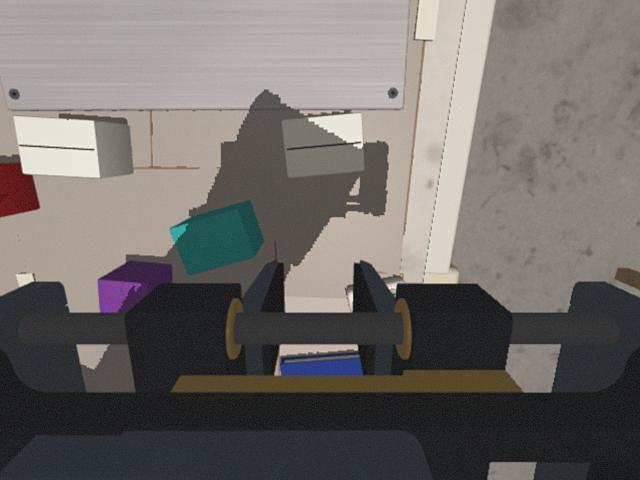

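The right carton is centred at (0.535, -0.180), turned about 8.8°, at pixel (322,145). The kerb at that y is at x=0.572. The turquoise (217,237), purple (135,285) and red (15,190) boxes are look-alikes. I lower the fingers behind the right carton and push it low to square it against the kerb.

Emit:
servo_tool(dp=[[8,0,-30],[8,0,-40],[0,0,-40],[0,0,-40],[0,0,-30],[0,0,0],[8,0.5,0],[8,0.5,0],[7,0.5,0],[5,0.3,0],[3,0,0],[0,0,0]], rotation=[[0,0,0],[0,0,0],[0,0,0],[0,0,0],[0,0,0],[0,0,0],[0,0,0],[0,0,0],[0,0,0],[0,0,0],[0,0,0],[0,0,0]], grip=[0.2,0.2,0.2,0.2,0.2,0.2,0.2,0.2,0.2,0.2,0.2,0.2])

```text
clock: 2.5
ee_pos: [0.5031, -0.1776, 0.0242]
tool_rot: [[0.997, 0.071, -0.009], [0.071, -0.997, 0.002], [-0.009, -0.003, -1.0]]
wrist_force: [-33.7, -5.5, 24.5]
opening: 0.403
grasp_force: 16.9
```

```bash
cat > look.py <<'E'
from h import *
im,d,K,R,o=snap("side"); P=pts(d,K,R,o)
m=(d>0)&(P[...,2]>.03)&(P[...,2]<.095)&(P[...,0]>.47)&(P[...,0]<.67)&(P[...,1]>-.26)&(P[...,1]<.12)
k,l,st,c=cv2.connectedComponentsWithStats(m.astype(np.uint8))
for i in range(1,k):
    if st[i,4]<60: continue
    q=P[l==i]; print(st[i].tolist(),im[l==i].mean(0).round(),q.min(0).round(3),q.max(0).round(3))
s=robot.sense(); print(s["clock"],np.round(s["wrist_force"],1),np.round(s["ee_pos"],4))
E
python3 look.py
```

```text
[315, 179, 34, 22, 636] [90. 95. 95.] [ 0.486 -0.209  0.03 ] [ 0.574 -0.138  0.085]
[313, 218, 26, 28, 620] [156. 169. 175.] [0.495 0.022 0.03 ] [0.545 0.096 0.063]
2.55 [-32.6  -5.4  23.9] [ 0.503  -0.1776  0.0241]
```

Emit:
servo_tool(dp=[[-8,-0.5,0],[0,0,26],[0,0,0],[4.5,0.3,0],[2.9,0.2,3.1],[2.8,0.2,3.1],[3.2,0.2,2.7],[3.2,0.2,2.7],[3.5,0.2,2.3],[3.5,0.2,2.2],[3.8,0.2,1.8],[3.8,0.2,1.7],[4,0.3,1.3],[4,0.3,1.3]], rotation=[[0,0,0],[0,0,0],[0,0,0],[0,0,0],[0,0,0],[0,0,0],[0,0,0],[0,0,0],[0,0,0],[0,0,0],[0,0,0],[0,0,0],[0,0,0],[0,0,0]], grip=[0.2,0.2,0.2,0.2,0.2,0.2,0.2,0.2,0.2,0.2,0.2,0.2,0.2,0.2])

```text
clock: 3.95
ee_pos: [0.5386, -0.1762, 0.0722]
tool_rot: [[0.997, 0.071, 0.0], [0.071, -0.997, -0.0], [0.0, 0.0, -1.0]]
wrist_force: [-0.9, 0.1, 0.4]
opening: 0.398
grasp_force: 0.1
```

```bash
cat >> look.py <<'E'
cv2.imwrite("pics/l.png",cv2.resize(im[150:270,230:400],None,fx=4,fy=4))
E
python3 look.py
```

```text
[304, 173, 31, 28, 637] [ 99. 107. 110.] [ 0.523 -0.215  0.03 ] [ 0.604 -0.137  0.095]
[313, 218, 26, 28, 615] [155. 169. 175.] [0.495 0.021 0.03 ] [0.545 0.096 0.063]
4.0 [-0.6 -0.8  0.9] [ 0.5393 -0.1763  0.0725]
```

View pics/l.png

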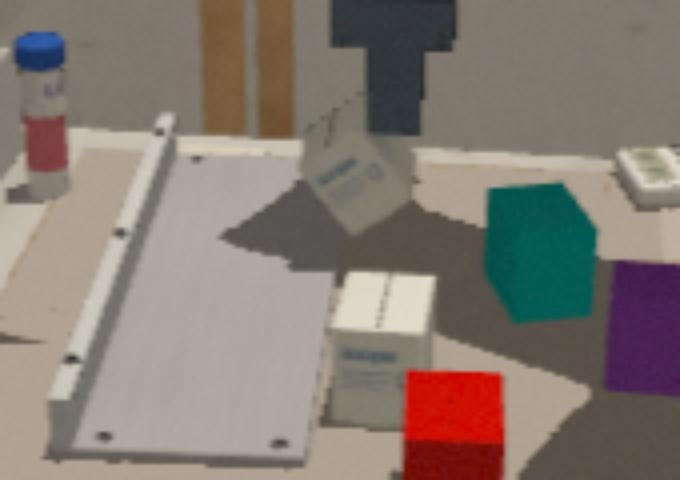

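The crop shows the right carton (355,165) leaning about 37° over the kerb with the finger on its near side. I continue past the balance point.

Emit:
servo_tool(dp=[[4.1,0.3,0.7],[4.1,0.3,0.7],[4.2,0.3,0.2],[4.2,0.3,0.2],[4.2,0.3,-0.3],[3,0.2,0],[0,0,0],[0,0,0],[0,0,0],[0,0,0]], rotation=[[0,0,0],[0,0,0],[0,0,0],[0,0,0],[0,0,0],[0,0,0],[0,0,0],[0,0,0],[0,0,0],[0,0,0]], grip=[0.2,0.2,0.2,0.2,0.2,0.2,0.2,0.2,0.2,0.2])

```text
clock: 5.0
ee_pos: [0.5619, -0.1745, 0.0736]
tool_rot: [[0.998, 0.071, -0.0], [0.071, -0.998, 0.0], [-0.0, -0.0, -1.0]]
wrist_force: [0.5, 0.8, -0.5]
opening: 0.399
grasp_force: 0.0
```

```bash
python3 look.py
```

```text
[297, 169, 30, 31, 550] [ 98. 106. 108.] [ 0.545 -0.209  0.03 ] [ 0.621 -0.135  0.095]
[313, 218, 26, 28, 617] [155. 168. 174.] [0.494 0.021 0.03 ] [0.546 0.097 0.064]
5.05 [-0.5 -0.5 -0.9] [ 0.5619 -0.1745  0.0736]
```

Emit:
servo_tool(dp=[[-10,0,18],[-10,0,20],[-13,38,0],[-13,38,0],[-13,38,0],[-13,38,0],[-13,39,0],[-13,39,0],[0,0,0],[0,0,0]], rotation=[[0,0,0],[0,0,0],[0,0,0],[0,0,0],[0,0,0],[0,0,0],[0,0,0],[0,0,0],[0,0,0],[0,0,0]], grip=[0.2,0.2,0.2,0.2,0.2,0.2,0.2,0.2,0.2,0.2])

```text
clock: 6.05
ee_pos: [0.464, 0.056, 0.1118]
tool_rot: [[0.997, 0.073, 0.0], [0.073, -0.997, -0.0], [0.0, 0.0, -1.0]]
wrist_force: [0.3, -0.1, -0.8]
opening: 0.399
grasp_force: 0.0
```

```bash
python3 look.py; python3 - <<'E'
from h import *
im,d,K,R,o=snap("wrist"); P=pts(d,K,R,o)
m=(d>0)&(P[...,2]>.03)&(P[...,2]<.075)
k,l,st,c=cv2.connectedComponentsWithStats(m.astype(np.uint8))
for i in range(1,k):
    if st[i,4]<300: continue
    q=P[l==i]; print(st[i].tolist(),im[l==i].mean(0).round(),q.min(0).round(3),q.max(0).round(3),[np.round(a,3) for a in cv2.minAreaRect(q[q[:,2]>.05][:,:2].astype(np.float32))] if (q[:,2]>.05).sum()>9 else "")
E
```

```text
[297, 179, 25, 21, 485] [152. 165. 169.] [ 0.557 -0.215  0.03 ] [ 0.62  -0.135  0.062]
[313, 218, 26, 28, 619] [106. 117. 122.] [0.495 0.021 0.03 ] [0.546 0.096 0.063]
6.1 [-0.  -0.5 -0.1] [0.4643 0.0553 0.1118]
[608, 50, 32, 96, 2062] [ 97. 102. 103.] [ 0.556 -0.156  0.03 ] [ 0.616 -0.138  0.055] [array([ 0.566, -0.142]), array([0.02 , 0.003]), np.float64(9.605)]
[270, 138, 113, 85, 8458] [116. 123. 126.] [0.493 0.02  0.055] [0.544 0.091 0.063] [array([0.519, 0.056]), array([0.051, 0.071]), np.float64(0.47)]
[105, 198, 122, 78, 8706] [ 41.  43. 165.] [0.444 0.126 0.03 ] [0.499 0.2   0.062] [array([0.471, 0.163]), array([0.051, 0.071]), np.float64(4.88)]
[438, 251, 119, 61, 4238] [133. 139.  48.] [ 0.437 -0.117  0.03 ] [ 0.475 -0.039  0.062] [array([ 0.446, -0.079]), array([0.039, 0.067]), np.float64(19.245)]
[333, 344, 30, 31, 787] [79. 39. 67.] [0.357 0.016 0.03 ] [0.397 0.036 0.062] [array([0.385, 0.029]), array([0.025, 0.021]), np.float64(15.823)]
```

Emit:
servo_tool(dp=[[0,0,-40],[0,0,-35],[0,0,-16],[0,0,0],[8,0.5,0],[7,0.5,0],[6,0.5,0],[4,0.3,0],[0,0,0],[-6,0,0],[0,0,27],[0,0,0],[4.5,0.3,0],[2.9,0.2,3.1],[2.8,0.2,3.1],[3.2,0.2,2.7],[3.2,0.2,2.7],[3.5,0.2,2.3]], rotation=[[0,0,0],[0,0,0],[0,0,0],[0,0,0],[0,0,0],[0,0,0],[0,0,0],[0,0,0],[0,0,0],[0,0,0],[0,0,0],[0,0,0],[0,0,0],[0,0,0],[0,0,0],[0,0,0],[0,0,0],[0,0,0]], grip=[0.2,0.2,0.2,0.2,0.2,0.2,0.2,0.2,0.2,0.2,0.2,0.2,0.2,0.2,0.2,0.2,0.2,0.2])

```text
clock: 7.95
ee_pos: [0.5037, 0.0586, 0.0617]
tool_rot: [[0.997, 0.071, 0.0], [0.071, -0.997, 0.0], [0.0, -0.0, -1.0]]
wrist_force: [-0.2, -0.6, 0.4]
opening: 0.399
grasp_force: 0.2
```

```bash
python3 look.py
```

```text
[297, 179, 19, 21, 317] [155. 167. 171.] [ 0.574 -0.21   0.03 ] [ 0.621 -0.135  0.062]
[300, 213, 40, 33, 918] [ 98. 106. 107.] [0.487 0.021 0.03 ] [0.575 0.099 0.095]
8.0 [0.1 0.5 0.2] [0.5044 0.0587 0.0621]
```

View pics/l.png

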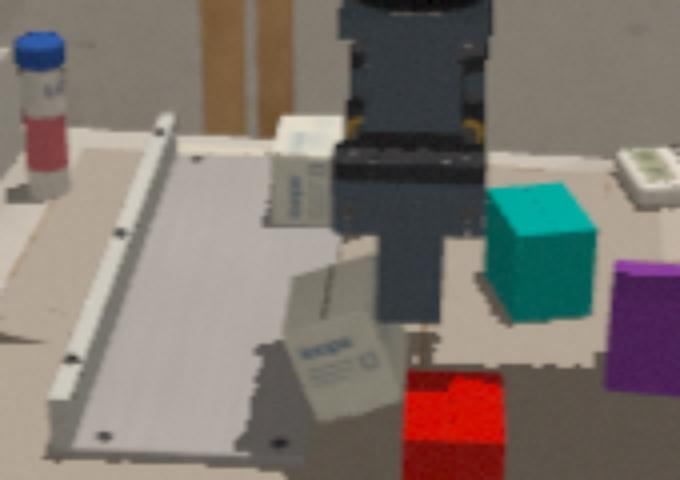

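The right carton lies tipped at (305,180). The left one (340,335) is leaning about 20°, so I continue it over.

Emit:
servo_tool(dp=[[3.5,0.2,2.2],[3.8,0.2,1.8],[3.8,0.2,1.7],[4,0.3,1.3],[4,0.3,1.3],[4.1,0.3,0.7],[4.1,0.3,0.7],[4.2,0.3,0.2],[4.2,0.3,0.2],[4.2,0.3,-0.3],[3,0.2,0],[0,0,0],[0,0,0],[0,0,0],[-10,0,20],[-20,-30,30],[-20,-40,30],[-10,-40,20],[0,0,0]], rotation=[[0,0,0],[0,0,0],[0,0,0],[0,0,0],[0,0,0],[0,0,0],[0,0,0],[0,0,0],[0,0,0],[0,0,0],[0,0,0],[0,0,0],[0,0,0],[0,0,0],[0,0,0],[0,0,0],[0,0,0],[0,0,0],[0,0,0]], grip=[0.2,0.2,0.2,0.2,0.2,0.2,0.2,0.2,0.2,0.2,0.2,0.2,0.2,0.2,0.2,0.2,0.2,0.2,0.2])

```text
clock: 9.9
ee_pos: [0.4877, -0.0487, 0.1718]
tool_rot: [[0.998, 0.068, 0.004], [0.068, -0.998, -0.001], [0.004, 0.001, -1.0]]
wrist_force: [-0.0, 0.4, 0.0]
opening: 0.401
grasp_force: 0.0
```

```bash
python3 look.py; python3 - <<'E'
from h import *
im,d,K,R,o=snap("scene"); P=pts(d,K,R,o)
for c in ([.553,.06,.033],[.565,-.175,.033]):
    p=R.T@(np.array(c)-o); print(K[0,0]*p[0]/-p[2]+K[0,2], K[1,1]*-p[1]/-p[2]+K[1,2])
cv2.imwrite("pics/s2.png",cv2.resize(im[180:290,270:430],None,fx=5,fy=5,interpolation=cv2.INTER_CUBIC))
E
```

```text
[297, 179, 25, 21, 482] [150. 164. 168.] [ 0.557 -0.21   0.03 ] [ 0.621 -0.134  0.062]
[286, 218, 30, 28, 726] [151. 164. 169.] [0.542 0.026 0.03 ] [0.605 0.1   0.062]
9.95 [0.6 0.3 0.7] [ 0.4876 -0.0472  0.1705]
314.8547809618811 246.11228268151842
366.26994921202277 206.29186994911512
```

View pics/s2.png

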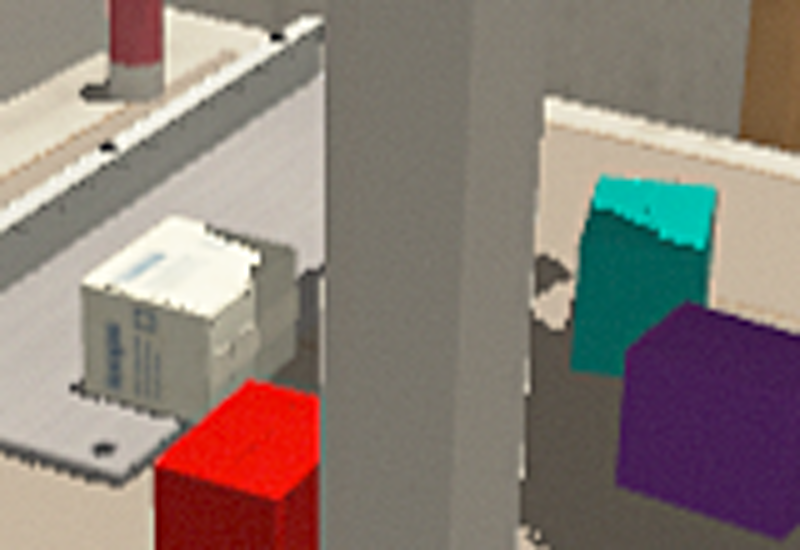

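The left carton is tipped at (190,310) in the crop, but its underside is half-hidden by the pillar and red box and no ring is clear. I turn the wrist camera for a proper look at the undersides.

Emit:
servo_tool(dp=[[0,-3,2],[0,-3,2],[0,-3,2],[0,-3,2],[0,-3,2],[0,-3,2],[0,-3,2],[0,-3,2],[0,-3,2],[0,-3,2],[0,0,0],[0,0,0],[0,0,0],[0,0,0]], rotation=[[0,0,0.15],[0,0,0.15],[0,0,0.15],[0,0,0.15],[0,0,0.15],[0,0,0.15],[0,0,0.15],[0,0,0.15],[0,0,0.15],[0,0,0.15],[0,-0.15,0],[0,-0.15,0],[0,-0.15,0],[0,0,0]], grip=[0.2,0.2,0.2,0.2,0.2,0.2,0.2,0.2,0.2,0.2,0.2,0.2,0.2,0.2])

```text
clock: 11.4
ee_pos: [0.4843, -0.0742, 0.1867]
tool_rot: [[-0.0, 0.901, 0.435], [1.0, -0.0, 0.001], [0.001, 0.435, -0.901]]
wrist_force: [-0.5, 1.0, -0.4]
opening: 0.397
grasp_force: 0.0
```

```bash
python3 - <<'E'
from h import *
im,d,K,R,o=snap("wrist"); print(o)
for c in ([.545,.063,.033],[.562,-.175,.033]):
    p=R.T@(np.array(c)-o); print(K[0,0]*p[0]/-p[2]+K[0,2], K[1,1]*-p[1]/-p[2]+K[1,2])
cv2.imwrite("pics/w3.png",im)
E
```

```text
[ 4.10704155e-01 -3.86825810e-04  3.40696169e-01]
304.12142505986975 77.20072664030315
320.46874598480554 314.3379725848049
```

View pics/w3.png

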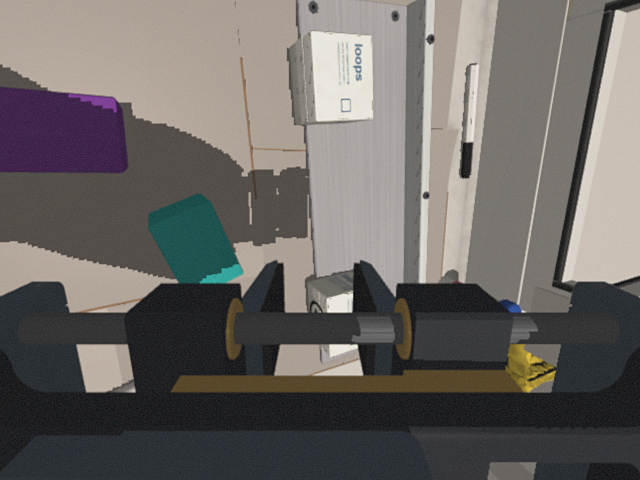

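There appears to be a dark ring on the right carton's underside at (315,310), and none on the left at (300,80). I check with one enlarged crop.

```bash
python3 - <<'E'
import cv2,numpy as np
im=cv2.imread("pics/w3.png"); a=im[20:140,270:390]; b=im[255:375,270:390]
cv2.imwrite("pics/c.png",cv2.resize(np.hstack([a,b]),None,fx=3.3,fy=3.3,interpolation=cv2.INTER_CUBIC))
E
```

```text
(no output)
```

View pics/c.png

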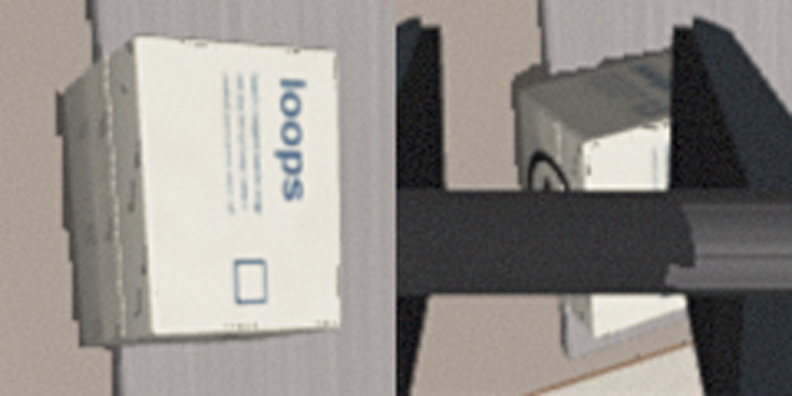

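The right carton carries the ring and the left one has none, so I push the right carton to the rail. First I return the tool upright, square to the plate and behind that carton.

Emit:
servo_tool(dp=[[0,0,0],[0,0,0],[0,0,0],[3,-10,0],[3,-10,0],[3,-10,0],[3,-10,0],[3,-10,0],[3,-10,0],[3,-10,0],[3,-10,0],[3,-10,0],[3,-10,0],[0,0,0],[0,0,0]], rotation=[[0,0.15,0],[0,0.15,0],[0,0.15,0],[0,0,-0.15],[0,0,-0.15],[0,0,-0.15],[0,0,-0.15],[0,0,-0.15],[0,0,-0.15],[0,0,-0.15],[0,0,-0.15],[0,0,-0.15],[0,0,-0.15],[0,0,0],[0,0,0]], grip=[0.2,0.2,0.2,0.2,0.2,0.2,0.2,0.2,0.2,0.2,0.2,0.2,0.2,0.2,0.2])

```text
clock: 12.95
ee_pos: [0.5179, -0.1753, 0.1889]
tool_rot: [[0.997, 0.075, -0.002], [0.075, -0.997, -0.0], [-0.002, 0.0, -1.0]]
wrist_force: [-0.0, 0.1, -0.9]
opening: 0.402
grasp_force: 0.0
```

```bash
python3 - <<'E'
from h import *
im,d,K,R,o=snap("wrist"); P=pts(d,K,R,o)
m=(d>0)&(P[...,2]>.045)&(P[...,2]<.075)&(P[...,0]>.54)&(P[...,0]<.66)&(P[...,1]<.15)
k,l,st,c=cv2.connectedComponentsWithStats(m.astype(np.uint8))
for i in range(1,k):
    if st[i,4]<300: continue
    q=P[l==i]; print(q.min(0).round(3),q.max(0).round(3),[np.round(a,3) for a in cv2.minAreaRect(q[:,:2].astype(np.float32))])
m=(d>0)&(P[...,2]>.03)&(P[...,2]<.05)&(P[...,0]>.66)&(P[...,0]<.74)
for y in (-.22,-.17,-.12):
    q=P[m&(abs(P[...,1]-y)<.004)]; print(y,q[:,0].min() if len(q) else 0)
s=robot.sense();print(s["ee_pos"],s["tool_rot"])
E
```

```text
[0.541 0.023 0.045] [0.604 0.097 0.061] [array([0.572, 0.06 ]), array([0.06 , 0.071]), np.float64(3.998)]
[ 0.557 -0.214  0.051] [ 0.62  -0.14   0.061] [array([ 0.588, -0.177]), array([0.06, 0.07]), np.float64(4.07)]
-0.22 0.6986997165571293
-0.17 0.6955312978603946
-0.12 0.6920842502127857
[ 0.51767947 -0.17517468  0.18894392] [[ 9.97175876e-01  7.50815699e-02 -1.74087744e-03]
 [ 7.50811975e-02 -9.97177385e-01 -2.78377212e-04]
 [-1.75686461e-03  1.46883877e-04 -9.99998446e-01]]
```

Emit:
servo_tool(dp=[[0,-2,-40],[0,-2,-45],[0,0,-45],[0,0,-32],[0,0,0],[8,0.5,0],[8,0.5,0],[6,0.4,0],[6,0.4,0],[6,0.4,0],[6,0.4,0],[6,0.4,0],[6,0.4,0],[6,0.4,0],[6,0.4,0],[6,0.4,0],[6,0.4,0]], rotation=[[0,0,0],[0,0,0],[0,0,0],[0,0,0],[0,0,0],[0,0,0],[0,0,0],[0,0,0],[0,0,0],[0,0,0],[0,0,0],[0,0,0],[0,0,0],[0,0,0],[0,0,0],[0,0,0],[0,0,0]], grip=[0.2,0.2,0.2,0.2,0.2,0.2,0.2,0.2,0.2,0.2,0.2,0.2,0.2,0.2,0.2,0.2,0.2])

```text
clock: 14.7
ee_pos: [0.594, -0.1746, 0.0271]
tool_rot: [[0.997, 0.071, -0.0], [0.071, -0.997, 0.0], [-0.0, -0.0, -1.0]]
wrist_force: [-1.6, 0.2, 0.8]
opening: 0.401
grasp_force: 0.8
```

Emit:
servo_tool(dp=[[6,0.4,0],[6,0.4,0],[5,0.3,0],[4,0.3,0],[3,0.2,0],[1.5,0,0],[0,0,0]], rotation=[[0,0,0],[0,0,0],[0,0,0],[0,0,0],[0,0,0],[0,0,0],[0,0,0]], grip=[0.2,0.2,0.2,0.2,0.2,0.2,0.2])

```text
clock: 15.4
ee_pos: [0.6175, -0.1728, 0.027]
tool_rot: [[0.998, 0.071, -0.003], [0.071, -0.998, 0.001], [-0.003, -0.001, -1.0]]
wrist_force: [-11.8, 0.7, 8.4]
opening: 0.404
grasp_force: 5.8
```

The 12 N contact at the expected place means the carton is against the rail. I back off, rise and verify.

Emit:
servo_tool(dp=[[-3,0,0],[-10,-0.7,0],[-20,-1.4,0],[-20,0,20],[-20,0,40],[0,0,50],[0,0,40],[0,0,0],[0,0,0]], rotation=[[0,0,0],[0,0,0],[0,0,0],[0,0,0],[0,0,0],[0,0,0],[0,0,0],[0,0,0],[0,0,0]], grip=[0.2,0.2,0.2,0.2,0.2,0.2,0.2,0.2,0.2])

```text
clock: 16.3
ee_pos: [0.546, -0.1753, 0.1781]
tool_rot: [[0.997, 0.071, 0.002], [0.071, -0.998, -0.001], [0.002, 0.001, -1.0]]
wrist_force: [0.3, 0.1, -0.2]
opening: 0.398
grasp_force: 0.0
```

```bash
python3 - <<'E'
from h import *
im,d,K,R,o=snap("wrist"); P=pts(d,K,R,o); cv2.imwrite("pics/w4.png",im)
m=(d>0)&(P[...,2]>.048)&(P[...,2]<.075)&(P[...,0]>.53)&(P[...,0]<.72)&(P[...,1]<.15)
k,l,st,c=cv2.connectedComponentsWithStats(m.astype(np.uint8))
for i in range(1,k):
    if st[i,4]<300: continue
    q=P[l==i]; print(q.min(0).round(3),q.max(0).round(3),[np.round(a,3) for a in cv2.minAreaRect(q[:,:2].astype(np.float32))])
s=robot.sense();print(s["clock"],s["ee_pos"],s["wrist_force"])
E
```

```text
[ 0.634 -0.208  0.05 ] [ 0.698 -0.135  0.061] [array([ 0.666, -0.171]), array([0.06 , 0.071]), np.float64(3.968)]
[0.54  0.023 0.048] [0.604 0.096 0.062] [array([0.572, 0.06 ]), array([0.059, 0.072]), np.float64(4.095)]
16.35 [ 0.54535879 -0.17505756  0.17682831] [-0.30378312  0.17494692 -0.53282866]
```

View pics/w4.png

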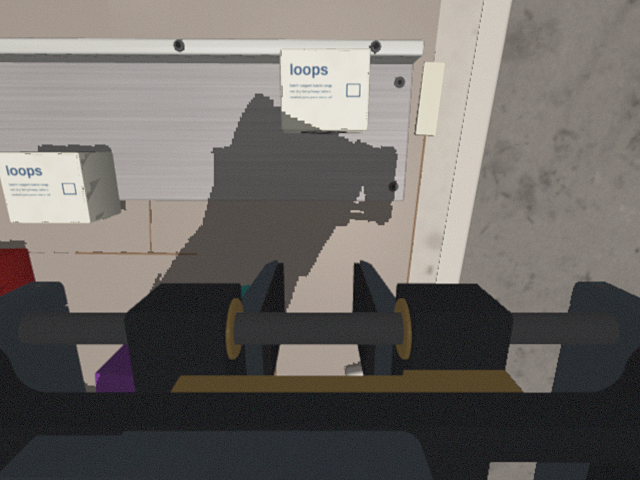

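The stamped carton (325,90) is flat against the rail, centred at x=0.666 as computed and parallel to it. The plain one (50,185) still lies at the front edge.

```bash
python3 -c "
from plant import robot
print(robot.close_job())"
```

```text
the job is handed in; nothing more can be done
None
```

Both cartons were tipped back over the front edge, the stamped one (right) was pushed flat and parallel to the rail, the plain one (left) was left tipped at the front edge, and the job was handed in at about 16 s; no verdict came back.

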